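Clip a slide carrier onto the slide stage

ROBOT

A 6-joint arm with a two-finger parallel gripper is mounted at the origin on a cart in front of the work surface, level with it; the furniture and walls round the work are solid. World frame = base frame: x ahead of the robot, y to its left, z up, the work surface at z = 0. Lengths are in m, angles in rad, forces in N, time in s.
With the tool pointing down it reaches from about 0.325 to 0.775 m from the base axis. Payload 9.3 kg.
Tool frame: the origin (TCP) lies midway between the tips of the shut fingers; the grasp point (between the pads) lies 19 mm behind it; y points along the fingers, x is the direction in which the jaws open and shut, and the axes are right-handed (so a half turn about y gives the same grasp; the last joint's range is limited). The gripper opens to 85 mm and grips with 20 to 120 N. Pads are 22 mm wide; open, the fingers measure 114 mm over their backs; the gripper's body (76 mm by 85 mm) begins 54 mm behind the grasp point. The pads swing forward as they close: fully open they stand 13 mm farther back than shut.
Start: joints at [1.172, 0.259, 0.021, 1.334, 0, 1.418], TCP at [0.134, 0.533, 0.231] pointing down, gripper open.
Joint ranges: [-3.04, 3.04], [-0.91, 1.82], [-1.04, 1.36], [-1.92, 1.95], [-1.52, 1.45], [-3.14, 3.14]. Speed limits (rad/s): [2.22, 2.22, 2.79, 3.14, 3.14, 3.14].

INTERFACE

Orientations are given as a rotation vector (axis times angle).
In Python, from plant import env, read_camera, camera_model gives the robot as it stands. The module is installed in compiled form; this text tells all that it offers.
- The arm moves only by the tool servo_tool, never from a script. Its argument "deltas" is a list of rows, each a list of 3 entries, a list of its own where there are three numbers: the closure, from -1 (fully open) to 1 (shut), then the shift along the world's x, y, z in m, then the turn about the world's z in degrees. A call has 1 to 20 rows; each row is the pose to reach, as a shift and turn from the pose commanded when the call began; what a row does not reach only later rows make up. A row lasts 1/10 s, in which the tool goes at most 50 mm and 8.59 degrees, less where a joint would pass 70% of its speed; a pose out of reach is approached as far as the arm can. A call with a gripper value outside its range is refused whole. The fingers move at their own pace and stop on an object; "newtons" is the grip in N (left out, the last holds). Time passes only in rows, so rows that repeat a pose let the fingers close. It gives the time, the measured TCP pose, the force and the opening at its end, in the units of the state.
- env.sense(): the state, without advancing time (a new reading comes with each control period).
- read_camera(name): name is "scene" or "side" or "wrist"; returns the picture (400x640x3 uint8, red, green, blue); there is no depth.
- camera_model(name): a dict with "vertical_fov" (degrees; the focal length in pixels is half the picture's height over the tangent of half this angle, whatever the lens; pixels are square), "cx", "cy" (the principal point, pixels), "rvec" (rotation vector, rad) and "tvec" (3), from world to camera coordinates, as OpenCV has them. Camera axes: x right, y down, z forward; pixel columns grow to the right and rows downward; lengths in m; the calibration is good to about 2 mm. The wrist camera is an equidistant fisheye: a pixel r from the principal point sees the ray r / f radians off the axis. A picture is of the moment at which its call begins: read the wrist's pose just before it. camera_model takes no time and is no camera call; for the wrist camera it gives the pose at the moment of the call.
- env.job_done(): hands the job in, once; it reports no verdict.
The state is a dict: "time": time; "q": joint angles; "joint_vel": joint speeds; "joint_torque": joint torques, N m; "eef_pos": TCP position; "ee_rot": TCP orientation; "ft_force": force on the tool from outside, world axes, zero at the start; "moment": the same for the moment, N m; "grip_width": finger opening in m.
Only numpy, scipy, OpenCV 4.12 (cv2) and the standard library are available. Lean on these libraries where they do the work, as an engineer would, in place of code of your own. Each camera call takes 0.05 s, during which the arm holds its last target.

TASK

Clip the slide carrier (it has a lifting bar) onto the slide stage: draw the sprung curved arm back, for which the carrier's own edge serves, until the carrier clears the fixed edge, set it down flat, slide it along against the end stop's screw so that the button in its tip is pressed in flush, and up to the fixed edge, then let go so the sprung arm holds it there. Work gently by feel: it is glass and the end stop's setting is a fine one, so do not ram or drop the carrier, press hard on the stage or push hard on the stop, and leave the things round about undisturbed.

Things in the scene. Friction and masses are not known exactly. Their poses are not given: they have to be found in the camera images.
- slide: Slide carrier, loose: aluminium frame 50 (x) x 76 (y) x 6 mm with glass in it; origin: centre of its underside. Black lifting bar along its x over the middle: 49 mm long, 10 mm thick (y), 25 to 37 mm above the underside, on two posts 6 (x) x 10 mm at x = +-21.5 mm (free between them from 6 mm up). 0.08 to 0.17 kg. Same either way round (half turn).
- stage: Slide stage, fixed to the bench: grey base plate 130 (x) x 170 (y) mm, top 12 mm above the bench. Origin: centre of its underside, z up. The sprung arm is on its -x side, pivoted at x = -25, y = -65 mm, the end stop at its +y end. A carrier fully home lies flat on the plate, a long side on the fixed edge (its origin then at x = +5, z = +12 mm of the stage), its +y end on the end stop's solid tip.
- fixed_edge (a point): On the inner face of the fixed edge, at the plate's surface: x = +30, y = +3, z = +12 mm of the stage. The fixed edge is a steel bar along the stage's y from y = -44 to +56 mm, lying at x = 30 to 39 mm, 5.5 mm high above the plate.
- stop: End stop's holder, fixed on the plate: block 24 (x) x 14 (y) x 14 mm, origin under its centre at x = +5, y = +73, z = +12 mm of the stage. An 8 mm round steel screw, axis 6 mm above the plate, sticks out of it towards the stage's -y; its solid tip is locked anywhere from y = +34 to +54 mm of the stage. The setting varies and is not measured: see or feel it. Push the stop with under 8 N.
- stop_button (a joint): Small button (5 mm across) in the screw's tip, m: 0 free, standing 3.5 mm out of the tip; 0.0035 pressed flush, with the carrier's end on the solid tip. Very light spring, under 0.5 N.
- clip_nose (a point): Centre of the curved arm's nose, an upright steel pin 10 mm across, from 1 to 16.5 mm above the plate. Relaxed: x = -15, y = 0, z = +21 mm of the stage, so 40 mm lie between nose and fixed edge; the 50 mm wide carrier must push it 10 mm towards -x.
- clip (a joint): Turn of the curved arm about its upright pivot, rad: 0 relaxed (preloaded), growing as the nose is pushed towards the stage's -x (66 mm radius). About 0.15 with the carrier home; solid stop at 0.262 (17 mm of travel). Force at the nose about 2.4 N just off 0, 4.2 N at 0.15, 5.5 N at the stop; Smooth (friction about 0.25).
- timer: Bystander: white bench timer, 35 x 62 x 62 mm, origin under its centre.
- vial_3: Bystander: small upright vial, 15 x 15 x 48 mm, origin under its centre.
- label_tape: Bystander: roll of tape lying flat, 63 x 63 x 19 mm, origin under its centre.
- beaker_2: Bystander: glass beaker, 57 x 63 x 70 mm, origin under its centre.
- dropper_bottle: Bystander: dark dropper bottle, 33 x 33 x 82 mm, origin under its centre.
Things that resemble listed ones, but are neither listed nor needed, are in the scene too. Leave any orange look-alike of the slide alone.

How it is judged:
At the end, for the whole second after the job is handed in: Carrier flat on the stage plate (tilt under 0.03 rad), square to the fixed edge (0.04 rad) and within 2 mm of touching it, its end pressing the end stop's button in (over 2.5 of 3.5 mm); the sprung arm bears on it (joint 0.11 to 0.19); released and at rest (x of slide in the frame of stage between 0.003 and 0.007 m and z of slide in the frame of stage between 0.01 and 0.0135 m and angle between the x axis of slide and the x axis of stage, either way round below 0.04 rad and angle between slide's own z axis and vertical below 0.03 rad and value of joint clip between 0.11 and 0.19 rad and linear speed of slide below 0.01 m/s and contact force between the fingers and slide below 0.1 N and value of joint stop_button above 0.0025 m).
It fails at once if the carrier is pressed or knocked against the stage, its stops or its arm with more than 35 N in all (contact force between slide and stage above 35 N).
It fails at once if the end stop is pushed with more than 8 N (contact force between any of slide, the fingers and stop above 8 N).
It fails at once if the robot presses on the stage or its arm with more than 20 N in all (contact force between any of the fingers, the arm and stage above 15 N).
It fails at once if a bystander is moved more than 20 mm (distance of any of timer, vial_3, label_tape, beaker_2, dropper_bottle from where it was at the start of the episode above 0.02 m).
It also fails if it takes over 72 s, if anything falls off the work surface, if the arm or the gripper's body presses on something with over 40 N, if the wrist force passes 120 N, or if a joint passes its speed limit or range.

## Working session

There is one attempt and no reset: what is moved stays moved. The work goes in short steps, Python scripts to look and compute and a tool call to move; the robot and the scene stay as the last step left them, time stands still between calls to the robot, and variables do not carry over. Pictures are saved under pics/ and viewed, and the job is handed in when it is done.

Besides the shell and the picture viewer there is one more tool, called after ">>>" as name(argument=value, ...), one argument or row to a line, values as JSON. servo_tool: Moves the arm, as the interface text tells. Its arguments: {"type":"object","properties":{"deltas":{"type":"array"},"newtons":{"type":"number"}},"required":["deltas"]}

```bash
mkdir -p pics
cat > h.py <<'E'
import numpy as np, cv2
from plant import env, read_camera, camera_model
def cam(name):
    m=camera_model(name); R=cv2.Rodrigues(np.array(m["rvec"],float))[0]; t=np.array(m["tvec"],float)
    f=200/np.tan(np.radians(m["vertical_fov"])/2)
    return dict(R=R,t=t,f=f,cx=m["cx"],cy=m["cy"],fish=name=="wrist")
def ray(c,u,v):
    x,y=(u-c["cx"])/c["f"],(v-c["cy"])/c["f"]
    if c["fish"]:
        r=np.hypot(x,y); d=np.array([x/r*np.sin(r),y/r*np.sin(r),np.cos(r)]) if r>1e-9 else np.array([0,0,1.])
    else: d=np.array([x,y,1.])
    d=c["R"].T@d; return -c["R"].T@c["t"], d/np.linalg.norm(d)
def onz(c,u,v,z):
    o,d=ray(c,u,v); return o+d*(z-o[2])/d[2]
def proj(c,p):
    q=c["R"]@np.asarray(p,float)+c["t"]
    if c["fish"]:
        r=np.hypot(q[0],q[1]); th=np.arctan2(r,q[2]); return np.array([c["cx"]+c["f"]*th*q[0]/r,c["cy"]+c["f"]*th*q[1]/r])
    return np.array([c["cx"]+c["f"]*q[0]/q[2],c["cy"]+c["f"]*q[1]/q[2]])
def tri(rs):
    A=np.zeros((3,3));b=np.zeros(3)
    for o,d in rs:
        P=np.eye(3)-np.outer(d,d);A+=P;b+=P@o
    p=np.linalg.solve(A,b); return p,[np.linalg.norm((np.eye(3)-np.outer(d,d))@(p-o)) for o,d in rs]
def snap(name,fn):
    c=cam(name); im=read_camera(name); cv2.imwrite("pics/"+fn,im[:,:,::-1]); 
    import pickle; pickle.dump(c,open("pics/"+fn+".pkl","wb")); return c,im
def load(fn):
    import pickle; return pickle.load(open("pics/"+fn+".pkl","rb")),cv2.imread("pics/"+fn)
E
python3 - <<'E'
from h import *
for n in ["scene","side","wrist"]:
    c,_=snap(n,n+"0.png"); print(n,(-c["R"].T@c["t"]).round(3),c["R"][2].round(3),c["f"])
print(env.sense())
E
```

```text
scene [-0.117 -0.749  0.661] [ 0.611  0.584 -0.534] 399.5106339966595
side [0.62  1.048 0.998] [-0.03  -0.771 -0.636] 510.63379934599254
wrist [0.063 0.55  0.373] [ 0.277 -0.071 -0.958] 309.70691628693146
{'time': 0.15, 'q': array([1.17239735e+00, 2.59097742e-01, 2.09464402e-02, 1.33372257e+00,
       3.53576419e-05, 1.41819487e+00]), 'joint_vel': array([ 8.28795287e-04, -1.81573680e-03,  1.55860772e-03, -1.13208759e-03,
        1.48432953e-05,  2.05969860e-05]), 'joint_torque': array([ 3.04240253e-03, -5.55968928e+01,  3.44662750e+01,  1.13486682e-02,
       -1.43957905e-04, -3.72020654e-07]), 'eef_pos': array([0.13374306, 0.53327178, 0.23079018]), 'ee_rot': array([-1.31600546, -1.02551777,  1.02711581]), 'ft_force': array([0.00325695, 0.20201875, 0.86361208]), 'moment': array([-0.02771525, -0.00434477, -0.02395984]), 'grip_width': 0.08560143286732767}
```

View pics/scene0.png

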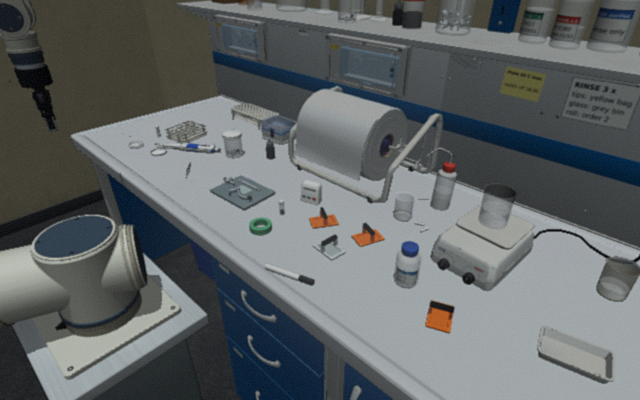

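View pics/side0.png

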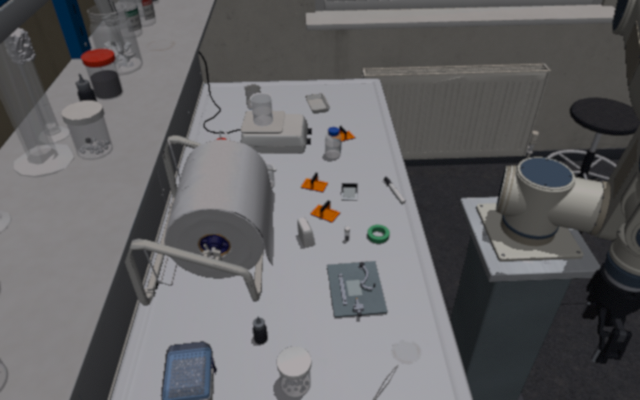

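View pics/wrist0.png

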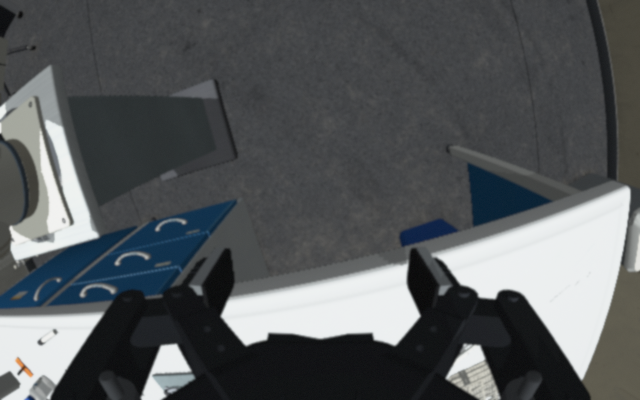

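The scene view (320–440, 215–320) shows the possible targets. The silver carrier with a black bar is at scene (329,245) and side (349,190). The orange look-alikes are at scene (323,218), (368,235) and (440,315). By the description I choose the silver one, and I'll check it in a crop. The stage is at scene (242,191) and side (356,288).

Run:
```python
from h import *
a=cv2.imread("pics/scene0.png");b=cv2.imread("pics/side0.png")
A=cv2.resize(a[225:265,300:360],(480,320),interpolation=cv2.INTER_CUBIC);B=cv2.resize(b[180:205,330:370],(320,200),interpolation=cv2.INTER_CUBIC)
B=cv2.copyMakeBorder(B,0,120,0,0,cv2.BORDER_CONSTANT)
cv2.imwrite("pics/crop1.png",np.hstack([A,B]))
A=cv2.resize(a[170:215,205:280],(525,315),interpolation=cv2.INTER_CUBIC);B=cv2.resize(b[255:325,320:395],(270,252),interpolation=cv2.INTER_CUBIC)
B=cv2.copyMakeBorder(B,0,63,0,0,cv2.BORDER_CONSTANT)
cv2.imwrite("pics/crop2.png",np.hstack([A,B]))
cs,_=load("scene0.png");cd,_=load("side0.png")
for n,p,q,z in [("slide",(329,249),(349,195),0),("stage",(242,191),(356,288),.012),("timer",(311,195),(305,240),0),("vial",(282,212),(348,240),0),("tape",(260,226),(378,233),.01)]:
    print(n,onz(cs,*p,z).round(3),onz(cd,*q,z).round(3))
```

```text
slide [ 0.49  -0.199  0.   ] [ 0.489 -0.192  0.   ]
stage [0.501 0.189 0.012] [0.505 0.197 0.012]
timer [0.65  0.027 0.   ] [0.63  0.003 0.   ]
vial [0.521 0.02  0.   ] [0.509 0.01  0.   ]
tape [ 0.422 -0.     0.01 ] [ 0.423 -0.004  0.01 ]
```

View pics/crop1.png

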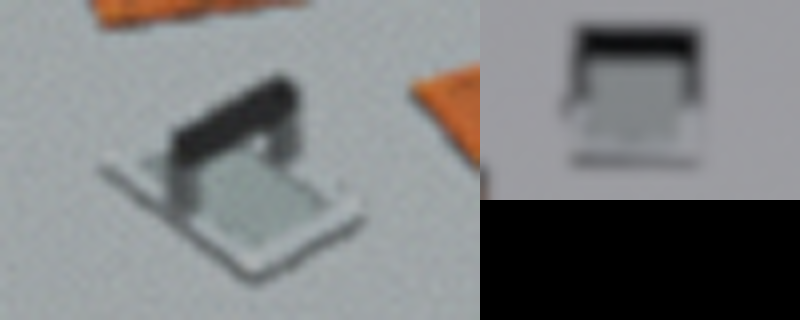

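View pics/crop2.png

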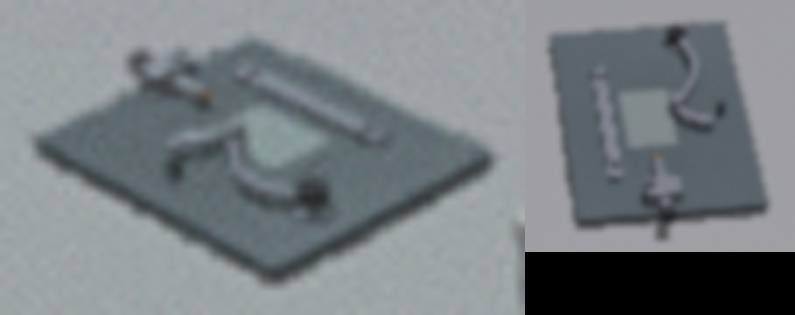

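The crop confirms the silver, uncoloured carrier, with its black bar spanning crop (175,160)–(290,90). The stage crop shows the curved arm on the robot side, the fixed bar away from the robot, and the stop with its amber button at the +y world end.

Run:
```python
from h import *
s=env.sense(); R=cv2.Rodrigues(s["ee_rot"])[0]; print(R.round(3))
c,_=load("wrist0.png"); o=-c["R"].T@c["t"]; print("cam in tool",R.T@(o-s["eef_pos"]), R.T@c["R"].T)
```

```text
[[ 0.243 -0.    -0.97 ]
 [ 0.97  -0.001  0.243]
 [-0.001 -1.     0.   ]]
cam in tool [-0.00099354 -0.14246211  0.07245682] [[ 9.99999977e-01 -1.06227795e-04 -1.85125250e-04]
 [ 1.46994438e-04 -2.86104720e-01  9.58198344e-01]
 [-1.54752505e-04 -9.58198350e-01 -2.86104698e-01]]
```

>>> servo_tool(
  deltas=[
    [-1,[0.06,-0.06,0.02],4],
    [-1,[0.12,-0.12,0.03],8],
    [-1,[0.18,-0.18,0.03],14],
    [-1,[0.24,-0.24,0.03],14],
    [-1,[0.3,-0.3,0.03],14],
    [-1,[0.34,-0.34,0.03],14],
    [-1,[0.34,-0.34,0.03],14],
    [-1,[0.34,-0.34,0.03],14],
    [-1,[0.34,-0.34,0.03],14],
    [-1,[0.34,-0.34,0.03],14],
    [-1,[0.34,-0.34,0.03],14],
    [-1,[0.34,-0.34,0.03],14],
  ],
)

```text
time: 1.35
eef_pos: [0.474, 0.1929, 0.2608]
ee_rot: [-1.21, -1.206, 1.207]
ft_force: [-0.3, -0.1, 0.2]
grip_width: 0.0853
```

Run:
```python
from h import *
s=env.sense(); print(s["time"],s["eef_pos"],np.abs(s["joint_vel"]).max(), s["q"])
c,_=snap("wrist","w1.png")
```

```text
1.35 [0.47401763 0.19285255 0.2608005 ] 0.0354106420223245 [2.22180443e-01 1.86540879e-01 5.66055851e-04 1.38598701e+00
 2.00208511e-04 2.25554847e-01]
```

View pics/w1.png

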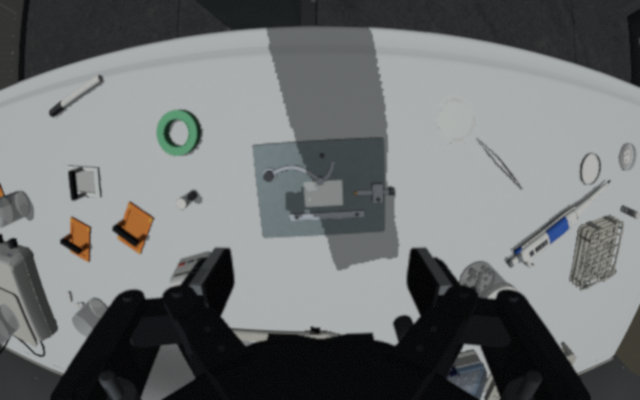

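The wrist view shows the stage at pixels (255–385, 138–238), the silver carrier at (85,182), the tape at (178,132), the vial at (190,198), and the orange ones at (77,240) and (134,227). I'll take a closer view of the stage next.

>>> servo_tool(
  deltas=[
    [-1,[-0.02,0.0,-0.04],0],
    [-1,[-0.03,0.0,-0.08],0],
    [-1,[-0.04,0.0,-0.11],0],
    [-1,[-0.04,0.0,-0.11],0],
    [-1,[-0.04,0.0,-0.11],0],
    [-1,[-0.04,0.0,-0.11],0],
    [-1,[-0.04,0.0,-0.11],0],
  ],
)

```text
time: 2.1
eef_pos: [0.435, 0.1939, 0.1529]
ee_rot: [-1.211, -1.211, 1.207]
ft_force: [0.2, -0.2, -0.2]
grip_width: 0.0857
```

Run:
```python
from h import *
s=env.sense(); print(s["time"],s["eef_pos"],np.abs(s["joint_vel"]).max())
c,im=snap("wrist","w2.png")
cv2.imwrite("pics/w2c.png",cv2.resize(im[100:300,200:460],(780,600),interpolation=cv2.INTER_CUBIC)[:,:,::-1])
```

```text
2.1 [0.43504518 0.19391681 0.15286514] 0.011481476668429203
```

View pics/w2c.png

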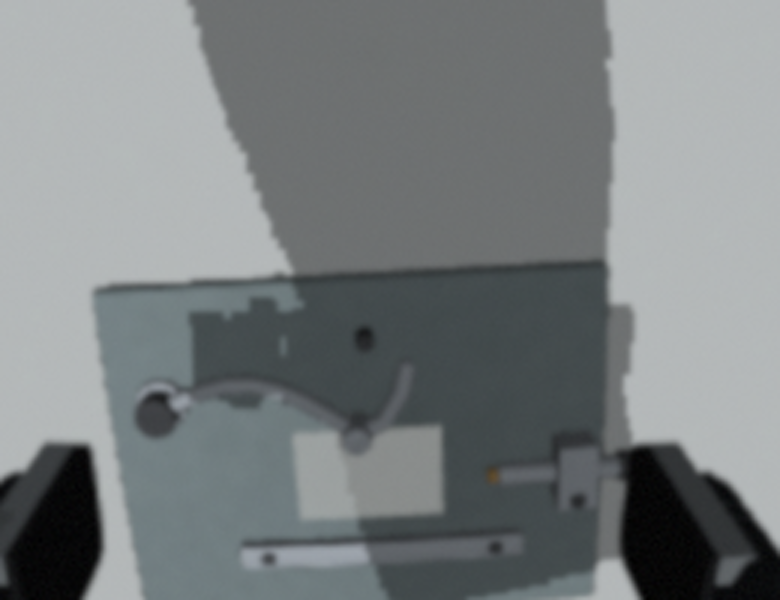

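The close view, at 3x from (200,100), shows these in crop pixels:
- Plate near corners at (95,290) and (605,262).
- Clip pivot at (157,410) and nose at (357,437).
- Fixed bar from (240,546) to (521,534).
- Amber button tip at (490,476), screw shoulder at about (500,474), block at (577,470).

```bash
python3 - <<'E'
from h import *
c,im=load("w2.png")
g=lambda x,y,z:onz(c,200+x/3,100+y/3,z)
for n,x,y,z in [("cornA",95,288,.012),("cornB",605,262,.012),("bar0",240,545,.012),("bar1",521,533,.012),("nose top",355,437,.0285),("btn tip",488,476,.018),("solid tip",500,475,.018),("block",577,440,.026),("white a",292,433,.012),("white b",442,425,.012),("white c",443,513,.012),("white d",300,520,.012)]:
    print(n,g(x,y,z).round(4))
# plate edge fits via mask in near image
c1,_=load("w1.png")
for n,p,z in [("A",(253,144),.012),("B",(383.5,138),.012),("C",(387,234),.012),("D",(264,237.5),.012)]:print(n,onz(c1,*p,z).round(4))
E
python3 - <<'E'
import cv2,numpy as np
a=cv2.imread("pics/w1.png")
cv2.imwrite("pics/w1c.png",cv2.resize(a[125:250,240:400],(768,600),interpolation=cv2.INTER_CUBIC))
a=cv2.imread("pics/w2.png")
cv2.imwrite("pics/w2d.png",cv2.resize(a[220:300,240:420],(792,352),interpolation=cv2.INTER_CUBIC))
E
```

```text
cornA [0.4459 0.1063 0.012 ]
cornB [0.4374 0.272  0.012 ]
bar0 [0.5422 0.1497 0.012 ]
bar1 [0.5377 0.2504 0.012 ]
nose top [0.4905 0.1913 0.0285]
btn tip [0.5107 0.2361 0.018 ]
solid tip [0.5104 0.2402 0.018 ]
block [0.4939 0.2638 0.026 ]
white a [0.497  0.1699 0.012 ]
white b [0.4942 0.2204 0.012 ]
white c [0.5285 0.2219 0.012 ]
white d [0.5312 0.1717 0.012 ]
A [0.4461 0.1056 0.012 ]
B [0.439 0.273 0.012]
C [0.5716 0.2849 0.012 ]
D [0.5761 0.1132 0.012 ]
```

View pics/w1c.png

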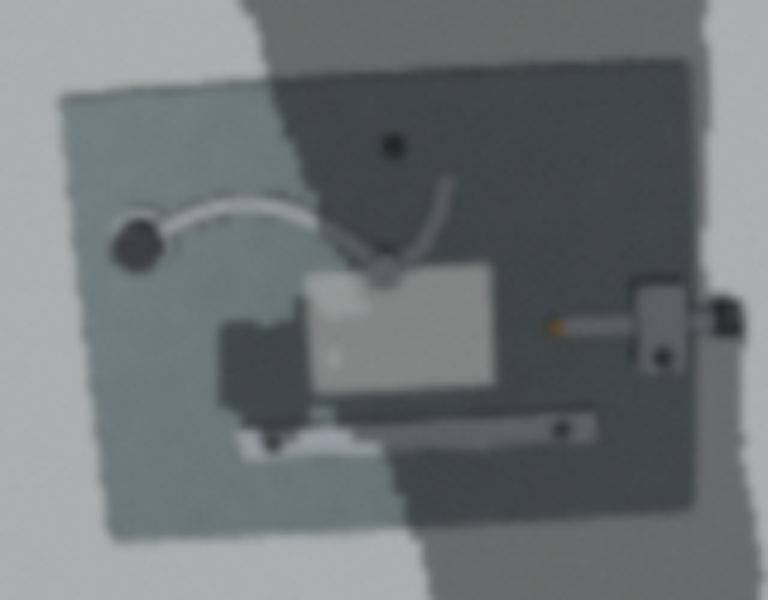

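View pics/w2d.png

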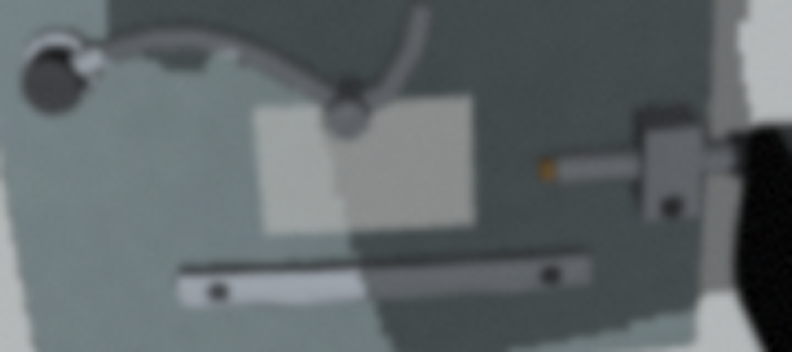

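>>> servo_tool(
  deltas=[
    [-1,[0.0,-0.05,0.03],0],
    [-1,[0.0,-0.1,0.03],0],
    [-1,[0.0,-0.15,0.03],0],
    [-1,[0.0,-0.2,0.03],0],
    [-1,[0.0,-0.25,0.03],0],
    [-1,[0.0,-0.3,0.03],0],
    [-1,[0.0,-0.35,0.01],0],
    [-1,[0.0,-0.39,0.0],0],
    [-1,[0.0,-0.39,0.0],0],
    [-1,[0.0,-0.39,0.0],0],
    [-1,[0.0,-0.39,0.0],0],
    [-1,[0.0,-0.39,0.0],0],
  ],
)

```text
time: 3.35
eef_pos: [0.4342, -0.1955, 0.152]
ee_rot: [-1.21, -1.21, 1.209]
ft_force: [0.7, -1.4, -0.6]
grip_width: 0.0852
```

Run:
```python
from h import *
s=env.sense(); print(s["time"],s["eef_pos"],np.abs(s["joint_vel"]).max())
c,im=snap("wrist","w3.png")
cv2.imwrite("pics/w3c.png",cv2.resize(im[200:300,240:400],(800,500),interpolation=cv2.INTER_CUBIC)[:,:,::-1])
```

```text
3.35 [ 0.43417456 -0.19546076  0.15195907] 0.004668582412529071
```

View pics/w3.png

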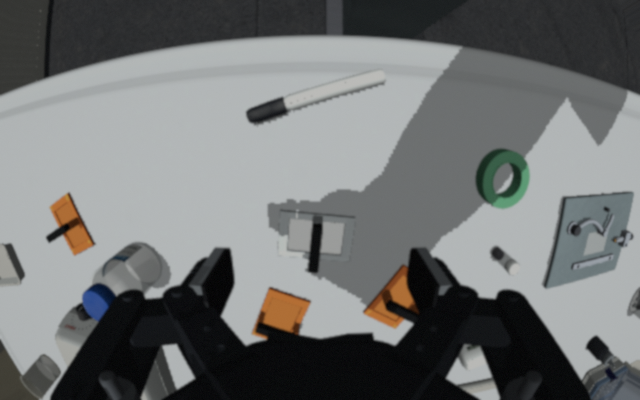

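View pics/w3c.png

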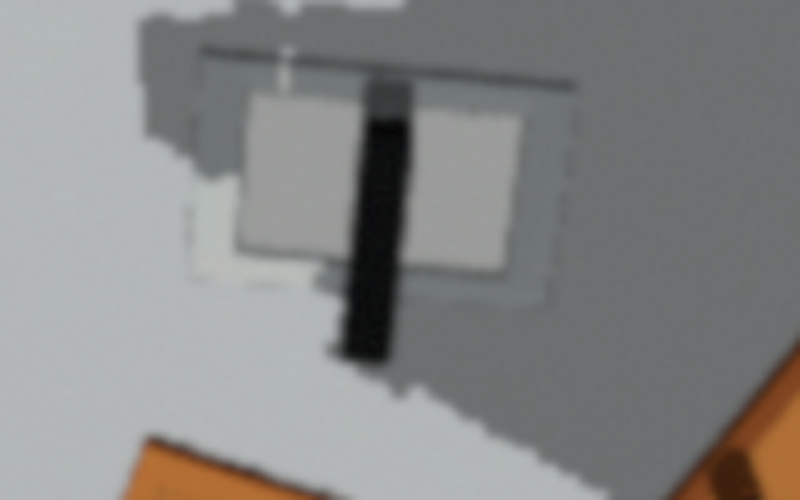

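The carrier's frame corners are at crop (200,50), (577,85), (190,275) and (548,305). The bar top runs from (388,118) to (365,360). Orange neighbours lie beyond it at crop (150,437) and (800,340).

Run:
```python
from h import *
c,im=load("w3.png")
g=lambda x,y,z:onz(c,240+x/5,200+y/5,z)
P=[g(200,47,.006),g(577,85,.006),g(548,305,.006),g(190,277,.006)]
for p in P: print(p.round(4))
m=sum(P)/4;print("frame centre",m.round(4), "yaw",np.degrees(np.arctan2(-(P[1]-P[0])[0],(P[1]-P[0])[1])),np.degrees(np.arctan2(-(P[2]-P[3])[0],(P[2]-P[3])[1])))
a,b=g(388,118,.037),g(364,360,.037); print("bar",a.round(4),b.round(4),((a+b)/2).round(4),np.linalg.norm(a-b),np.degrees(np.arctan2((b-a)[1],(b-a)[0])))
print("orange",g(150,437,.006),g(800,340,.006),g(735,460,.037))
```

```text
[ 0.4603 -0.2362  0.006 ]
[ 0.4683 -0.1613  0.006 ]
[ 0.5179 -0.1654  0.006 ]
[ 0.5115 -0.2407  0.006 ]
frame centre [ 0.4895 -0.2009  0.006 ] yaw -6.075723294331412 -4.89632854434493
bar [ 0.463  -0.1987  0.037 ] [ 0.513  -0.2035  0.037 ] [ 0.488  -0.2011  0.037 ] 0.05023297858267835 -5.4102404403085735
orange [ 0.55222786 -0.25214474  0.006     ] [ 0.5281868  -0.10942797  0.006     ] [ 0.5380414  -0.12910694  0.037     ]
```

>>> servo_tool(
  deltas=[
    [-1,[0.03,-0.004,-0.02],-3],
    [-1,[0.055,-0.0045,-0.05],-5.4],
    [-1,[0.055,-0.0045,-0.071],-5.4],
    [-1,[0.055,-0.0045,-0.071],-5.4],
    [-1,[0.055,-0.0045,-0.071],-5.4],
    [-1,[0.055,-0.0045,-0.071],-5.4],
    [-1,[0.055,-0.0045,-0.071],-5.4],
  ],
  newtons=60,
)

```text
time: 4.1
eef_pos: [0.4892, -0.2012, 0.0818]
ee_rot: [-1.255, -1.139, 1.138]
ft_force: [0.5, -0.3, -1.0]
grip_width: 0.0855
```

Run:
```python
from h import *
s=env.sense(); print(s["time"],s["eef_pos"],np.abs(s["joint_vel"]).max())
c,im=snap("wrist","w4.png")
cv2.imwrite("pics/w4c.png",cv2.resize(im[180:380,200:440],(720,600),interpolation=cv2.INTER_CUBIC)[:,:,::-1])
```

```text
4.1 [ 0.4892182  -0.2012157   0.08177252] 0.004687183820476688
```

View pics/w4c.png

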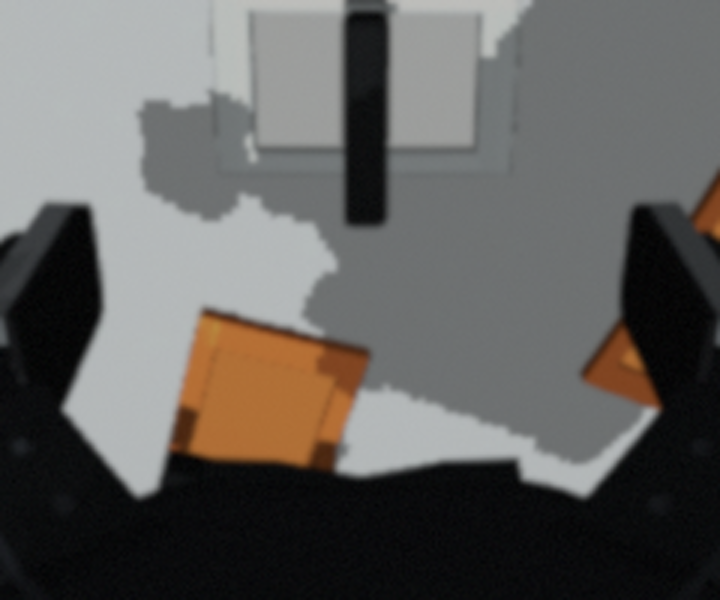

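Seen from above, the bar runs upright at crop x=366, rows 13–222, so it is square to the jaws. I'll check its height from the two views.

Run:
```python
from h import *
c3,_=load("w3.png");c4,_=load("w4.png")
for p3,p4 in [((388,118),(366,13)),((364,360),(366,222))]:
    print(tri([ray(c3,240+p3[0]/5,200+p3[1]/5),ray(c4,200+p4[0]/3,180+p4[1]/3)]))
# frame bottom corners (+x edge)
for p3,p4 in [((548,305),(512,173)),((190,277),(215,173))]:
    print(tri([ray(c3,240+p3[0]/5,200+p3[1]/5),ray(c4,200+p4[0]/3,180+p4[1]/3)]))
```

```text
(array([ 0.46678297, -0.1988435 ,  0.02738618]), [np.float64(1.4828558366667816e-05), np.float64(1.4828558366706324e-05)])
(array([ 0.51048334, -0.20319064,  0.04117927]), [np.float64(0.0001746640905260801), np.float64(0.00017466409052610207)])
(array([ 0.52050336, -0.16491134,  0.00122834]), [np.float64(3.647406704082812e-05), np.float64(3.647406704077648e-05)])
(array([ 0.50517091, -0.23910355,  0.01867226]), [np.float64(0.0003955156758327492), np.float64(0.0003955156758328128)])
```

>>> servo_tool(
  deltas=[
    [-1,[0,0,-0.03],0],
    [-1,[0,0,-0.05],0],
    [-1,[0,0,-0.06],0],
    [-1,[0,0,-0.067],0],
    [-1,[0,0,-0.067],0],
    [-1,[0,0,-0.067],0],
  ],
)

```text
time: 4.75
eef_pos: [0.4892, -0.2013, 0.014]
ee_rot: [-1.254, -1.139, 1.138]
ft_force: [0.1, 0.6, 1.0]
grip_width: 0.0854
```

>>> servo_tool(
  deltas=[
    [0.6,[0,0,0],0],
    [0.6,[0,0,0],0],
    [0.6,[0,0,0],0],
    [0.6,[0,0,0],0],
    [1,[0,0,0],0],
    [1,[0,0,0],0],
    [1,[0,0,0],0],
    [1,[0,0,0],0],
    [1,[0,0,0],0],
  ],
  newtons=60,
)

```text
time: 5.65
eef_pos: [0.489, -0.2011, 0.0135]
ee_rot: [-1.253, -1.139, 1.138]
ft_force: [-0.4, -0.0, 5.4]
grip_width: 0.0086
```

Run:
```python
from h import *
s=env.sense(); print(s["time"],s["eef_pos"],s["ft_force"],s["moment"],s["grip_width"])
c,im=snap("wrist","w5.png")
cv2.imwrite("pics/w5c.png",cv2.resize(im[150:400,170:470],(720,600),interpolation=cv2.INTER_CUBIC)[:,:,::-1])
```

```text
5.65 [ 0.4889531  -0.20112339  0.01349464] [-0.40437713 -0.04399062  5.35345844] [0.02528976 0.14382353 0.03102358] 0.008597903568509702
```

View pics/w5c.png

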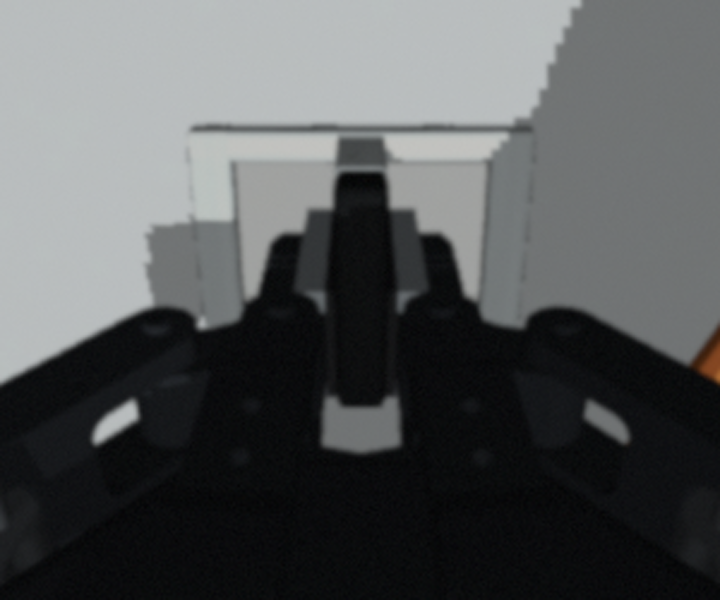

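Both pads grip the bar mid-length. The frame edge is horizontal in the picture at crop row 128, columns 190–533, so it is square in the jaws. I'll refine the stage pose from the saved picture before carrying.

Run:
```python
from h import *
# slide rel tool
c5,_=load("w5.png"); s=env.sense(); R=cv2.Rodrigues(s["ee_rot"])[0]
for x,y in [(190,131),(533,131)]:
    p=onz(c5,170+x/2.4,150+y/2.4,.006); print("frame near corner in tool",(R.T@(p-s["eef_pos"])).round(4))
print("tool yaw",np.degrees(np.arctan2(R[1,0],R[0,0]))-90)
c,im=load("w2.png"); g=cv2.GaussianBlur(cv2.cvtColor(im,cv2.COLOR_BGR2GRAY),(3,3),0).astype(float)
def prof(u,v0,v1): return g[v0:v1,u].round(0).astype(int)
for u in (285,300,315,335,350,365): print(u,prof(u,274,292))
for u in (240,260,280,320,350,380,395): print(u,prof(u,182,202))
```

```text
frame near corner in tool [-0.0378  0.0075  0.0239]
frame near corner in tool [0.0363 0.0075 0.0238]
tool yaw -5.480981327083114
285 [121 122 121 120 116 105  92  91 111 137 152 153 152 151 148 140 130 124]
300 [125 122 121 119 113 100  91 103 130 151 159 160 158 151 139 127 121 121]
315 [121 118 117 111  98  86  89 113 141 157 161 160 155 147 135 125 120 119]
335 [73 71 69 65 60 63 75 89 97 99 98 96 92 85 78 73 72 72]
350 [71 70 67 63 64 76 89 97 99 99 96 91 83 76 72 72 72 72]
365 [71 67 63 65 73 79 73 60 53 57 66 73 75 74 73 72 72 72]
240 [183 183 183 183 183 183 183 183 183 183 179 164 135 106  96 104 116 122
 125 125]
260 [183 183 183 183 183 183 183 183 183 182 177 159 129 108 107 115 122 124
 125 125]
280 [183 183 183 183 183 183 183 183 181 173 149 116  98 102 111 117 119 120
 120 120]
320 [112 112 112 112 112 112 110 102  87  70  63  65  70  73  73  73  73  72
  72  72]
350 [112 112 112 112 111 109  98  81  67  64  68  72  74  74  74  74  73  73
  73  73]
380 [112 112 111 109  99  83  68  63  67  71  72  73  73  74  73  73  72  72
  73  73]
395 [112 112 111 106  93  76  65  66  70  73  73  73  73  72  72  72  72  72
  73  73]
```

Run:
```python
from h import *
c,im=load("w2.png")
def line(n,pts,z):
    P=np.array([onz(c,u,v,z)[:2] for u,v in pts]); k,b=np.polyfit(P[:,1],P[:,0],1)
    print(n,"x at y=.2:",round(k*.2+b,4),"yaw",round(np.degrees(np.arctan(-k)),2),"res",np.abs(P[:,0]-k*P[:,1]-b).max().round(4))
line("bar base",[(285,278.9),(300,278.3),(315,277.3),(335,276.8),(350,276.0)],.012)
line("bar top",[(285,282.2),(300,281.5),(315,281.3),(335,280.2),(350,279.4)],.0175)
line("plate top",[(240,197.3),(260,196.5),(280,194.9),(320,193.2),(350,192.2),(380,190.2)],.012)
line("plate bottom",[(240,193.8),(260,193.7),(280,192),(320,190.3),(350,188.9),(380,186.8)],.0)
```

```text
bar base x at y=.2: 0.5359 yaw 2.99 res 0.0005
bar top x at y=.2: 0.5369 yaw 2.88 res 0.0003
plate top x at y=.2: 0.443 yaw 2.84 res 0.0004
plate bottom x at y=.2: 0.4432 yaw 2.9 res 0.0005
```

The stage fits agree: yaw is 2.9° and the origin is about (0.507, 0.192). Next I lift the carrier and carry it over.

>>> servo_tool(
  deltas=[
    [1,[0,0,0.01],0],
    [1,[0,0,0.03],0],
    [1,[0,0,0.06],0],
    [1,[0,0,0.09],0],
    [1,[0,0.01,0.11],0],
    [1,[0,0.03,0.11],1],
    [1,[0.01,0.06,0.11],3],
    [1,[0.01,0.1,0.11],5],
    [1,[0.02,0.14,0.11],7],
    [1,[0.03,0.18,0.11],8.36],
    [1,[0.037,0.22,0.11],8.36],
    [1,[0.037,0.26,0.11],8.36],
    [1,[0.037,0.3,0.11],8.36],
    [1,[0.037,0.34,0.11],8.36],
    [1,[0.037,0.37,0.11],8.36],
    [1,[0.037,0.385,0.1],8.36],
    [1,[0.037,0.394,0.08],8.36],
    [1,[0.037,0.394,0.06],8.36],
    [1,[0.037,0.394,0.06],8.36],
    [1,[0.037,0.394,0.06],8.36],
  ],
)

```text
time: 7.7
eef_pos: [0.5256, 0.1924, 0.0732]
ee_rot: [-1.185, -1.245, 1.247]
ft_force: [0.6, -0.3, -0.7]
grip_width: 0.0086
```

>>> servo_tool(
  deltas=[
    [1,[0,0,0],0],
    [1,[0,0,0],0],
    [1,[0,0,0],0],
  ],
)

```text
time: 8.0
eef_pos: [0.5262, 0.1928, 0.074]
ee_rot: [-1.186, -1.247, 1.245]
ft_force: [-0.2, 0.2, -1.1]
grip_width: 0.0089
```

Run:
```python
from h import *
s=env.sense(); R=cv2.Rodrigues(s["ee_rot"])[0]; print(s["time"],s["eef_pos"],s["ft_force"],s["moment"],s["grip_width"],np.degrees(np.arctan2(R[1,0],R[0,0]))-90)
c,im=snap("wrist","w6.png")
cv2.imwrite("pics/w6c.png",cv2.resize(im[150:350,170:470],(798,532),interpolation=cv2.INTER_CUBIC)[:,:,::-1])
snap("side","side6.png"); snap("scene","scene6.png")
a=cv2.imread("pics/side6.png")[235:325,310:410];b=cv2.imread("pics/scene6.png")[150:222,200:290]
cv2.imwrite("pics/ss6.png",np.hstack([cv2.resize(a,(400,360),interpolation=cv2.INTER_CUBIC),cv2.resize(b,(400,360),interpolation=cv2.INTER_CUBIC)]))
```

```text
8.0 [0.52623708 0.19277461 0.0740483 ] [-0.18980528  0.22308316 -1.07163869] [ 0.01189867 -0.04928047  0.02926599] 0.00885496827628257 2.85116455854417
```

View pics/w6c.png

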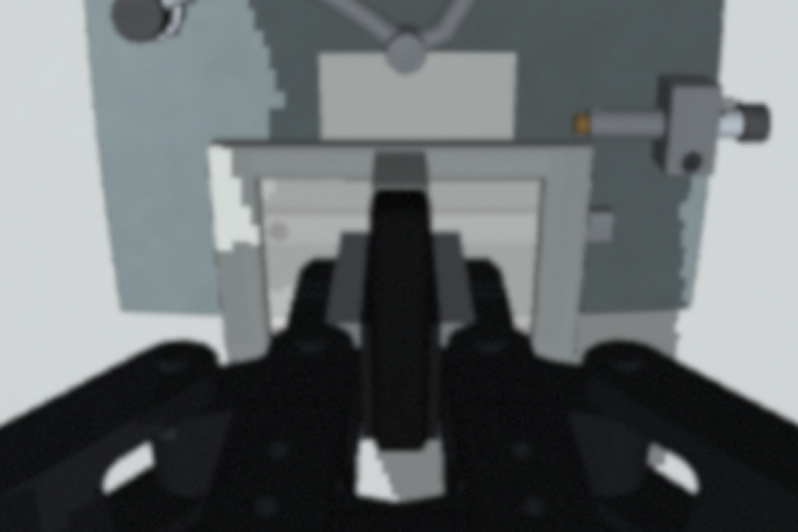

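View pics/ss6.png

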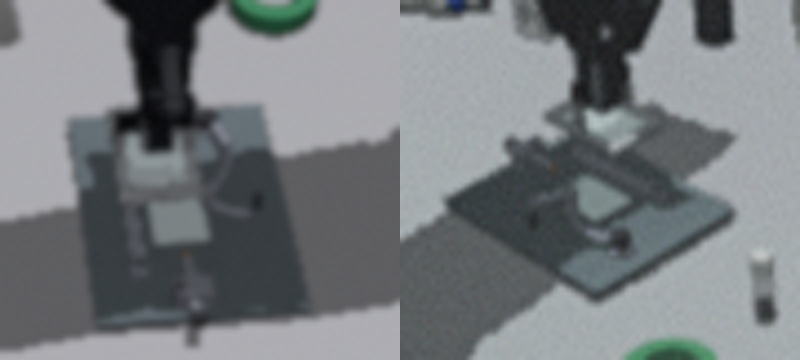

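The carrier is held level. In the wrist crop its near edge is at row 145, columns 210–592; the nose is at (405,50), the button at (577,124) and the solid tip at about (592,124).

Run:
```python
from h import *
c,im=load("w6.png"); k=798/300
g=lambda x,y,z:onz(c,170+x/k,150+y/k,z)
for n,x,y,z in [("nose",405,50,.0285),("btn",575,124,.018),("tip",592,124,.018),("near L",210,147,.0665),("near R",592,147,.0665),("whiteTL",319,52,.012),("whiteTR",517,52,.012)]: print(n,g(x,y,z).round(4))
c2,_=load("w2.png"); h=lambda x,y:ray(c2,200+x/3,100+y/3); r=lambda x,y:ray(c,170+x/k,150+y/k)
print(tri([h(355,437),r(405,50)])); print(tri([h(490,476),r(578,124)]),"block");print(tri([h(600,265),r(724,0)]))
print(tri([h(292,433),r(319,52)]),tri([h(442,425),r(517,52)]))
```

```text
nose [0.4913 0.1914 0.0285]
btn [0.5102 0.2359 0.018 ]
tip [0.51   0.2404 0.018 ]
near L [0.5045 0.1538 0.0665]
near R [0.5008 0.2282 0.0665]
whiteTL [0.4962 0.1699 0.012 ]
whiteTR [0.4936 0.2202 0.012 ]
(array([0.4919162 , 0.19134156, 0.02561731]), [np.float64(0.00010471578451349092), np.float64(0.00010471578451351057)])
(array([0.50973956, 0.23641032, 0.0197513 ]), [np.float64(0.00014496327038057818), np.float64(0.00014496327038058895)]) block
(array([ 0.47959572,  0.31253376, -0.10367792]), [np.float64(0.013485333664976524), np.float64(0.013485333664976487)])
(array([0.49556746, 0.17017596, 0.01507385]), [np.float64(4.798976548098376e-06), np.float64(4.798976548134825e-06)]) (array([0.49335595, 0.2200929 , 0.01362487]), [np.float64(0.00015099144125412843), np.float64(0.0001509914412540988)])
```

>>> servo_tool(
  deltas=[
    [1,[0,0,-0.015],0],
    [1,[0,0,-0.028],0],
    [1,[0,0,-0.035],0],
    [1,[0,0,-0.04],0],
    [1,[0,0,-0.04],0],
    [1,[0,0,-0.04],0],
    [1,[0,0,-0.04],0],
  ],
)

```text
time: 8.85
eef_pos: [0.5262, 0.193, 0.0338]
ee_rot: [-1.186, -1.247, 1.246]
ft_force: [0.0, 0.5, -0.9]
grip_width: 0.0089
```

>>> servo_tool(
  deltas=[
    [1,[-0.002,-0.0001,0],0],
    [1,[-0.0035,-0.0002,0],0],
    [1,[-0.0035,-0.0002,0],0],
    [1,[-0.0035,-0.0002,0],0],
    [1,[-0.0035,-0.0002,0],0],
  ],
)

```text
time: 9.35
eef_pos: [0.5224, 0.1928, 0.0333]
ee_rot: [-1.185, -1.246, 1.246]
ft_force: [0.4, -0.1, -1.0]
grip_width: 0.0088
```

>>> servo_tool(
  deltas=[
    [1,[-0.001,0,0],0],
    [1,[-0.002,-0.0001,0],0],
    [1,[-0.002,-0.0001,0],0],
    [1,[-0.002,-0.0001,0],0],
    [1,[-0.002,-0.0001,0],0],
  ],
)

```text
time: 9.85
eef_pos: [0.5207, 0.1927, 0.0334]
ee_rot: [-1.186, -1.247, 1.246]
ft_force: [1.2, 1.1, -1.1]
grip_width: 0.0091
```

>>> servo_tool(
  deltas=[
    [1,[-0.001,0,0],0],
    [1,[-0.002,-0.0001,0],0],
    [1,[-0.002,-0.0001,0],0],
    [1,[-0.002,-0.0001,0],0],
    [1,[-0.002,-0.0001,0],0],
  ],
)

```text
time: 10.35
eef_pos: [0.5184, 0.1926, 0.0333]
ee_rot: [-1.185, -1.246, 1.246]
ft_force: [3.2, 1.7, -1.3]
grip_width: 0.0089
```

The nose was met at TCP x of about 0.5205. I'll push it back about 13 mm in all.

>>> servo_tool(
  deltas=[
    [1,[-0.003,-0.0001,0],0],
    [1,[-0.006,-0.0003,0],0],
    [1,[-0.009,-0.0005,0],0],
    [1,[-0.0112,-0.0006,0],0],
    [1,[-0.0112,-0.0006,0],0],
    [1,[-0.0112,-0.0006,0],0],
    [1,[-0.0112,-0.0006,0],0],
    [1,[-0.0112,-0.0006,0],0],
  ],
)

```text
time: 11.15
eef_pos: [0.5073, 0.192, 0.0333]
ee_rot: [-1.185, -1.246, 1.246]
ft_force: [4.6, 1.2, -1.1]
grip_width: 0.0086
```

Run:
```python
from h import *
s=env.sense(); R=cv2.Rodrigues(s["ee_rot"])[0]; print(s["time"],s["eef_pos"],s["ft_force"],s["moment"],s["grip_width"],np.degrees(np.arctan2(R[1,0],R[0,0]))-90)
c,im=snap("wrist","w7.png")
cv2.imwrite("pics/w7c.png",cv2.resize(im[150:350,170:470],(798,532),interpolation=cv2.INTER_CUBIC)[:,:,::-1])
snap("side","side7.png"); 
cv2.imwrite("pics/s7.png",cv2.resize(cv2.imread("pics/side7.png")[245:325,320:400],(640,600),interpolation=cv2.INTER_CUBIC))
```

```text
11.15 [0.50733067 0.19197811 0.03332162] [ 4.59839235  1.16695256 -1.10966406] [ 0.31296162 -1.05077431 -0.02238566] 0.008622957916723652 2.874636578749758
```

View pics/w7c.png

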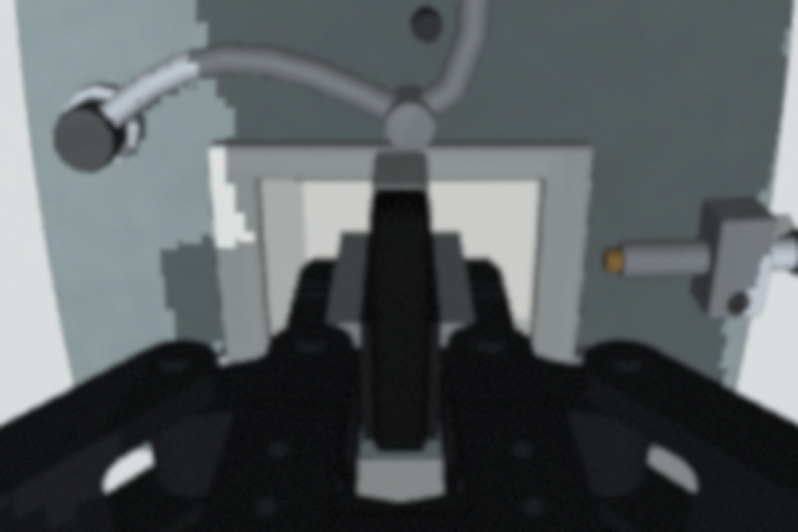

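View pics/s7.png

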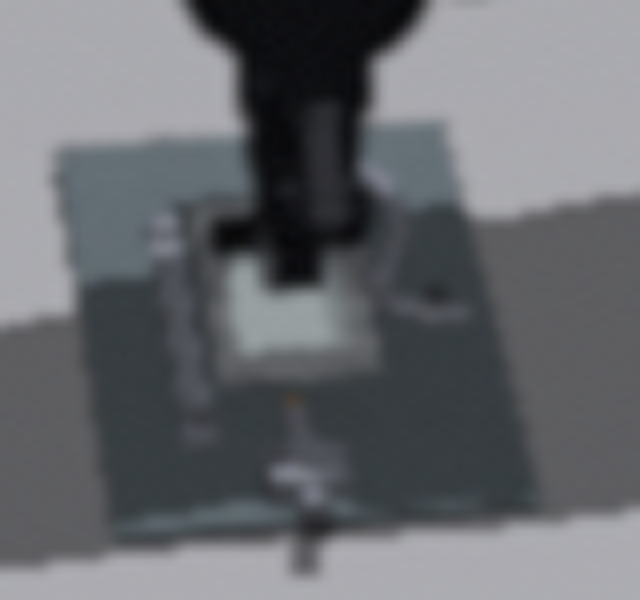

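Nose force of 4.6 N fits about 13 mm of travel. The side view shows a clear gap between the carrier and the fixed bar, and the carrier is short of the button. Now I lower it by feel.

>>> servo_tool(
  deltas=[
    [1,[0,0,-0.001],0],
    [1,[0,0,-0.002],0],
    [1,[0,0,-0.003],0],
    [1,[0,0,-0.0035],0],
    [1,[0,0,-0.0035],0],
    [1,[0,0,-0.0035],0],
  ],
)

```text
time: 11.85
eef_pos: [0.507, 0.1919, 0.0297]
ee_rot: [-1.185, -1.246, 1.246]
ft_force: [5.1, 0.6, -2.9]
grip_width: 0.0088
```

>>> servo_tool(
  deltas=[
    [1,[0,0,-0.001],0],
    [1,[0,0,-0.002],0],
    [1,[0,0,-0.003],0],
    [1,[0,0,-0.003],0],
    [1,[0,0,-0.003],0],
    [1,[0,0,-0.003],0],
  ],
)

```text
time: 12.45
eef_pos: [0.507, 0.192, 0.0266]
ee_rot: [-1.185, -1.246, 1.246]
ft_force: [5.1, 0.1, -1.2]
grip_width: 0.0085
```

>>> servo_tool(
  deltas=[
    [1,[0,0,-0.0005],0],
    [1,[0,0,-0.001],0],
    [1,[0,0,-0.001],0],
    [1,[0,0,-0.001],0],
    [1,[0,0,-0.001],0],
  ],
)

```text
time: 12.95
eef_pos: [0.5071, 0.192, 0.0258]
ee_rot: [-1.185, -1.246, 1.246]
ft_force: [3.8, 0.1, -1.0]
grip_width: 0.0087
```

>>> servo_tool(
  deltas=[
    [1,[0,0,-0.0005],0],
    [1,[0,0,-0.0005],0],
    [1,[0,0,-0.0005],0],
    [1,[0,0,-0.0005],0],
  ],
)

```text
time: 13.35
eef_pos: [0.5073, 0.192, 0.0255]
ee_rot: [-1.185, -1.246, 1.246]
ft_force: [3.8, -1.0, 4.5]
grip_width: 0.0089
```

>>> servo_tool(
  deltas=[
    [1,[0,0,-0.0005],0],
    [1,[0,0,-0.0005],0],
    [1,[0,0,-0.0005],0],
    [1,[0,0,-0.0005],0],
  ],
)

```text
time: 13.75
eef_pos: [0.5074, 0.192, 0.0255]
ee_rot: [-1.186, -1.247, 1.246]
ft_force: [2.5, -0.9, 10.4]
grip_width: 0.0089
```

The plate is felt at TCP z = 0.0255. I'll ease off to light contact, then slide towards the stop.

>>> servo_tool(
  deltas=[
    [1,[0,0,0.0006],0],
    [1,[0,0,0.0006],0],
    [1,[0,0,0.0006],0],
  ],
)

```text
time: 14.05
eef_pos: [0.5073, 0.192, 0.0255]
ee_rot: [-1.185, -1.246, 1.246]
ft_force: [4.5, -0.5, 5.1]
grip_width: 0.0091
```

>>> servo_tool(
  deltas=[
    [1,[0,0.001,0],0],
    [1,[-0.0001,0.002,0],0],
    [1,[-0.0002,0.003,0],0],
    [1,[-0.0002,0.004,0],0],
    [1,[-0.0002,0.005,0],0],
    [1,[-0.0002,0.005,0],0],
    [1,[-0.0002,0.005,0],0],
    [1,[-0.0002,0.005,0],0],
  ],
)

```text
time: 14.85
eef_pos: [0.5071, 0.197, 0.0255]
ee_rot: [-1.185, -1.246, 1.246]
ft_force: [4.3, -0.3, 5.3]
grip_width: 0.0086
```

Run:
```python
from h import *
s=env.sense(); print(s["time"],s["eef_pos"],s["ft_force"],s["moment"])
c,im=snap("wrist","w8.png")
cv2.imwrite("pics/w8c.png",cv2.resize(im[150:350,170:470],(798,532),interpolation=cv2.INTER_CUBIC)[:,:,::-1])
```

```text
14.85 [0.50714656 0.19695491 0.02549317] [ 4.30029692 -0.31557011  5.34890094] [-0.13105103 -0.93754218  0.05285122]
```

View pics/w8c.png

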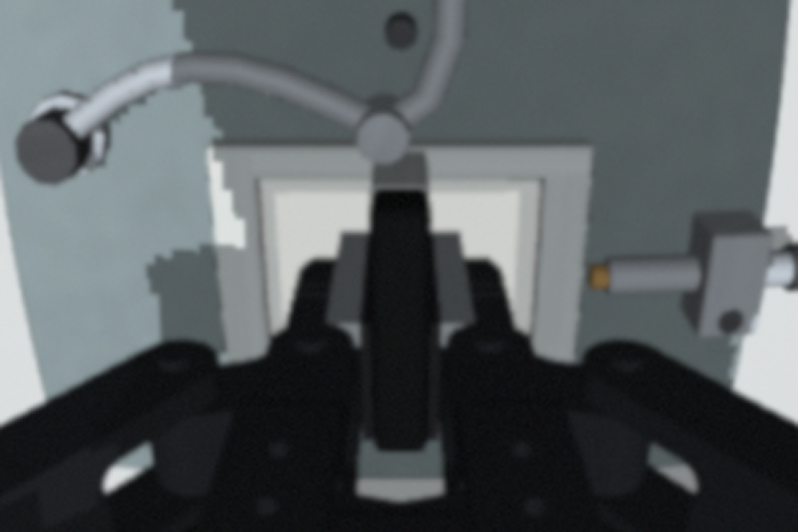

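The frame's end is at crop x≈584, the button face at 588 and the solid tip at 610, so there are about 5 mm to go to flush.

>>> servo_tool(
  deltas=[
    [1,[0,0.001,0.0004],0],
    [1,[-0.0001,0.002,0.0004],0],
    [1,[-0.0002,0.003,0.0004],0],
    [1,[-0.0002,0.0035,0.0004],0],
    [1,[-0.0002,0.0035,0.0004],0],
    [1,[-0.0002,0.0035,0.0004],0],
    [1,[-0.0002,0.0035,0.0004],0],
  ],
)

```text
time: 15.6
eef_pos: [0.5067, 0.2003, 0.0255]
ee_rot: [-1.185, -1.246, 1.246]
ft_force: [5.3, -1.2, 1.9]
grip_width: 0.0087
```

>>> servo_tool(
  deltas=[
    [1,[0,0.0005,0],0],
    [1,[0,0.0005,0],0],
    [1,[0,0.0005,0],0],
    [1,[0,0.0005,0],0],
  ],
)

```text
time: 16.0
eef_pos: [0.5066, 0.2008, 0.0256]
ee_rot: [-1.185, -1.246, 1.247]
ft_force: [4.1, -0.9, 3.1]
grip_width: 0.0093
```

>>> servo_tool(
  deltas=[
    [1,[0,0.0005,0],0],
    [1,[0,0.0005,0],0],
    [1,[0,0.0005,0],0],
    [1,[0,0.0005,0],0],
  ],
)

```text
time: 16.4
eef_pos: [0.5066, 0.2013, 0.0256]
ee_rot: [-1.185, -1.246, 1.247]
ft_force: [5.3, -1.8, 2.0]
grip_width: 0.0089
```

>>> servo_tool(
  deltas=[
    [1,[0,0.0003,0],0],
    [1,[0,0.0003,0],0],
    [1,[0,0.0003,0],0],
    [1,[0,0.0003,0],0],
  ],
)

```text
time: 16.8
eef_pos: [0.5066, 0.2015, 0.0256]
ee_rot: [-1.185, -1.245, 1.247]
ft_force: [4.9, -2.1, 2.1]
grip_width: 0.0086
```

Run:
```python
from h import *
s=env.sense(); print(s["time"],s["eef_pos"],s["ft_force"],s["moment"])
c,im=snap("wrist","w9.png")
cv2.imwrite("pics/w9c.png",cv2.resize(im[210:290,360:460],(750,600),interpolation=cv2.INTER_CUBIC)[:,:,::-1])
```

```text
16.8 [0.50664215 0.20152326 0.02555851] [ 4.91423982 -2.08903859  2.09296835] [-0.22467669 -0.99070013  0.06759076]
```

View pics/w9c.png

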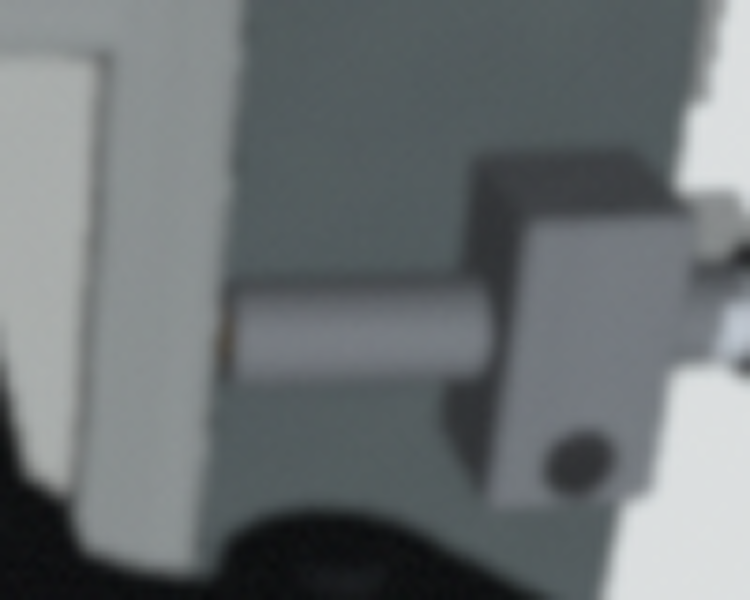

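A sliver of button about 1 mm wide still shows, at crop x 218–236. I continue in small steps.

>>> servo_tool(
  deltas=[
    [1,[0,0.0005,0],0],
    [1,[0,0.0005,0],0],
    [1,[0,0.0005,0],0],
    [1,[0,0.0005,0],0],
  ],
)

```text
time: 17.25
eef_pos: [0.5066, 0.2018, 0.0256]
ee_rot: [-1.186, -1.245, 1.247]
ft_force: [5.1, -2.2, 2.7]
grip_width: 0.0088
```

>>> servo_tool(
  deltas=[
    [1,[0,0.0003,0],0],
    [1,[0,0.0003,0],0],
    [1,[0,0.0003,0],0],
    [1,[0,0.0003,0],0],
  ],
)

```text
time: 17.65
eef_pos: [0.5066, 0.2018, 0.0256]
ee_rot: [-1.186, -1.245, 1.247]
ft_force: [5.5, -4.0, 3.1]
grip_width: 0.0089
```

>>> servo_tool(
  deltas=[
    [1,[0,0.0003,0],0],
    [1,[0,0.0003,0],0],
    [1,[0,0.0003,0],0],
    [1,[0,0.0003,0],0],
  ],
)

```text
time: 18.05
eef_pos: [0.5066, 0.2019, 0.0256]
ee_rot: [-1.187, -1.244, 1.247]
ft_force: [4.7, -6.1, 3.1]
grip_width: 0.0087
```

The solid tip is felt: y stalls at 0.2018 while the force rises. I back off slightly, then move to the fixed edge.

>>> servo_tool(
  deltas=[
    [1,[0,-0.0005,0],0],
    [1,[0,-0.0005,0],0],
    [1,[0,-0.0005,0],0],
  ],
)

```text
time: 18.35
eef_pos: [0.5066, 0.2018, 0.0256]
ee_rot: [-1.186, -1.245, 1.247]
ft_force: [4.4, -3.3, 3.7]
grip_width: 0.0082
```

>>> servo_tool(
  deltas=[
    [1,[0.0005,0,0],0],
    [1,[0.001,0.0001,0],0],
    [1,[0.0015,0.0001,0],0],
    [1,[0.0015,0.0001,0],0],
    [1,[0.0015,0.0001,0],0],
  ],
)

```text
time: 18.85
eef_pos: [0.5079, 0.2019, 0.0255]
ee_rot: [-1.185, -1.245, 1.247]
ft_force: [3.0, -3.9, 2.9]
grip_width: 0.0087
```

>>> servo_tool(
  deltas=[
    [1,[0.0005,0,0],0],
    [1,[0.001,0.0,0],0],
    [1,[0.001,0,0],0],
    [1,[0.001,0,0],0],
  ],
)

```text
time: 19.25
eef_pos: [0.5088, 0.2019, 0.0255]
ee_rot: [-1.185, -1.245, 1.247]
ft_force: [4.2, -3.9, 3.2]
grip_width: 0.0088
```

>>> servo_tool(
  deltas=[
    [1,[0.0005,0,0],0],
    [1,[0.0007,0.0,0],0],
    [1,[0.0007,0,0],0],
    [1,[0.0007,0,0],0],
  ],
)

```text
time: 19.65
eef_pos: [0.5096, 0.202, 0.0255]
ee_rot: [-1.185, -1.245, 1.247]
ft_force: [2.6, -4.1, 3.5]
grip_width: 0.0086
```

>>> servo_tool(
  deltas=[
    [1,[0.0005,0,0],0],
    [1,[0.0005,0.0,0],0],
    [1,[0.0005,0,0],0],
    [1,[0.0005,0,0],0],
  ],
)

```text
time: 20.05
eef_pos: [0.51, 0.202, 0.0255]
ee_rot: [-1.185, -1.245, 1.247]
ft_force: [3.0, -4.2, 2.3]
grip_width: 0.0089
```

>>> servo_tool(
  deltas=[
    [1,[0.0005,0,0],0],
    [1,[0.0005,0.0,0],0],
    [1,[0.0005,0,0],0],
    [1,[0.0005,0,0],0],
  ],
)

```text
time: 20.45
eef_pos: [0.5105, 0.2021, 0.0255]
ee_rot: [-1.185, -1.245, 1.247]
ft_force: [2.4, -5.0, 3.2]
grip_width: 0.0085
```

>>> servo_tool(
  deltas=[
    [1,[0.0005,-0.0003,0],0],
    [1,[0.0005,-0.0003,0],0],
    [1,[0.0005,-0.0003,0],0],
    [1,[0.0005,-0.0003,0],0],
  ],
)

```text
time: 20.85
eef_pos: [0.5105, 0.202, 0.0255]
ee_rot: [-1.184, -1.245, 1.247]
ft_force: [-3.4, -3.3, 4.3]
grip_width: 0.0089
```

>>> servo_tool(
  deltas=[
    [1,[0.0005,0,0],0],
    [1,[0.0005,0.0,0],0],
    [1,[0.0005,0,0],0],
    [1,[0.0005,0,0],0],
  ],
)

```text
time: 21.25
eef_pos: [0.5105, 0.202, 0.0255]
ee_rot: [-1.183, -1.244, 1.248]
ft_force: [-5.0, -3.3, 7.3]
grip_width: 0.0088
```

>>> servo_tool(
  deltas=[
    [1,[0.0005,0,0],0],
    [1,[0.0005,0.0,0],0],
    [1,[0.0005,0,0],0],
    [1,[0.0005,0,0],0],
  ],
)

```text
time: 21.65
eef_pos: [0.5105, 0.202, 0.0255]
ee_rot: [-1.183, -1.244, 1.248]
ft_force: [-7.4, -4.9, 8.8]
grip_width: 0.0088
```

The edge is felt at x = 0.5105. I relax the push and look.

>>> servo_tool(
  deltas=[
    [1,[-0.0011,0.0,0.0002],0],
    [1,[-0.0011,0.0,0.0002],0],
    [1,[-0.0011,0,0.0002],0],
  ],
)

```text
time: 21.95
eef_pos: [0.5105, 0.2021, 0.0256]
ee_rot: [-1.184, -1.245, 1.247]
ft_force: [-4.8, -2.6, 2.4]
grip_width: 0.0088
```

Run:
```python
from h import *
s=env.sense(); print(s["time"],s["eef_pos"],s["ft_force"],s["moment"])
c,im=snap("wrist","w10.png")
cv2.imwrite("pics/w10c.png",cv2.resize(im[150:350,170:470],(798,532),interpolation=cv2.INTER_CUBIC)[:,:,::-1])
```

```text
21.95 [0.51051874 0.20206099 0.02556102] [-4.84955237 -2.60096274  2.38914871] [-0.77260498  0.77212652  0.07961585]
```

View pics/w10c.png

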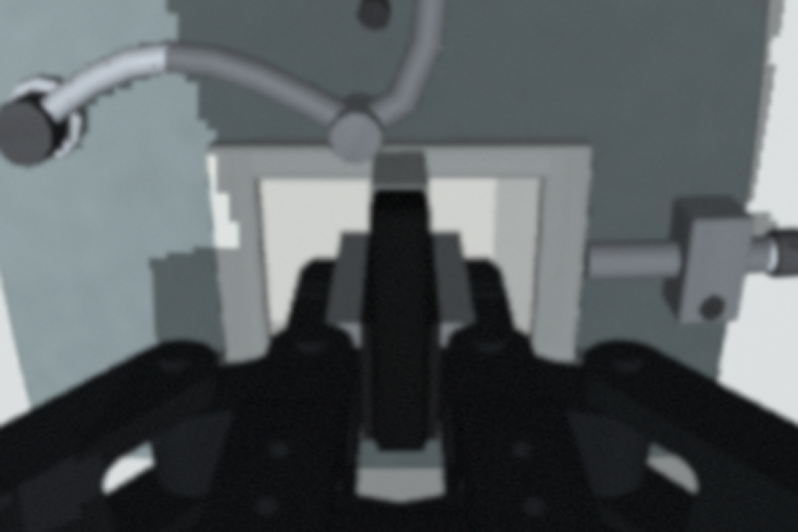

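The button is no longer visible: the screw meets the frame directly at crop (588,260), and the nose bears on the carrier at (355,135). I relax a little more and open the jaws partway.

>>> servo_tool(
  deltas=[
    [1,[-0.0006,0.0,0.0002],0],
    [1,[-0.0006,0.0,0.0002],0],
    [1,[-0.0006,0,0.0002],0],
  ],
  newtons=20,
)

```text
time: 22.3
eef_pos: [0.5106, 0.2021, 0.0258]
ee_rot: [-1.185, -1.246, 1.246]
ft_force: [-1.1, -2.6, -3.3]
grip_width: 0.0087
```

>>> servo_tool(
  deltas=[
    [0.7,[0,0,0],0],
    [0.6,[0,0,0],0],
    [0.5,[0,0,0],0],
    [0.4,[0,0,0],0],
    [0.4,[0,0,0],0],
    [0.4,[0,0,0],0],
    [0.4,[0,0,0],0],
  ],
)

```text
time: 23.0
eef_pos: [0.5108, 0.2022, 0.0262]
ee_rot: [-1.185, -1.246, 1.246]
ft_force: [0.7, -0.4, -0.1]
grip_width: 0.0258
```

Run:
```python
from h import *
s=env.sense(); print(s["time"],s["eef_pos"],s["ft_force"],s["moment"],s["grip_width"])
c,im=snap("wrist","w11.png")
cv2.imwrite("pics/w11c.png",cv2.resize(im[150:350,170:470],(798,532),interpolation=cv2.INTER_CUBIC)[:,:,::-1])
```

```text
23.0 [0.51076599 0.2021958  0.02622079] [ 0.73906873 -0.39302666 -0.10484928] [0.01214632 0.02247179 0.02811514] 0.02582664667869963
```

View pics/w11c.png

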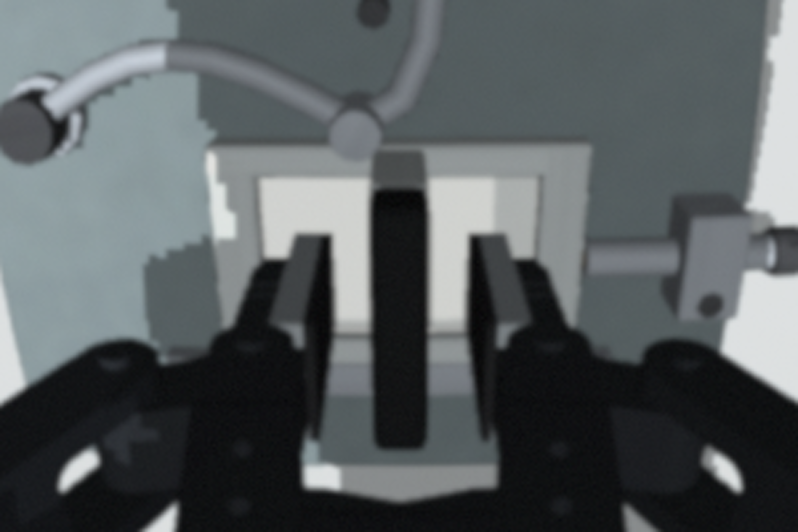

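The jaws are clear, the carrier hasn't moved, and the screw still meets the frame at (586,257). I lift straight up to inspect.

>>> servo_tool(
  deltas=[
    [0.4,[0,0,0.01],0],
    [0.4,[0,0,0.03],0],
    [0.4,[0,0,0.06],0],
    [0.4,[-0.02,0,0.09],0],
    [0.4,[-0.05,0,0.11],0],
    [0.4,[-0.07,0,0.11],0],
    [0.4,[-0.07,0,0.11],0],
    [0.4,[-0.07,0,0.11],0],
  ],
)

```text
time: 23.85
eef_pos: [0.441, 0.2023, 0.137]
ee_rot: [-1.186, -1.248, 1.245]
ft_force: [-0.0, 0.1, 0.4]
grip_width: 0.0258
```

Run:
```python
from h import *
s=env.sense(); print(s["time"],s["eef_pos"],s["ft_force"],s["grip_width"])
c,im=snap("wrist","w12.png")
cv2.imwrite("pics/w12c.png",cv2.resize(im[170:310,220:420],(800,560),interpolation=cv2.INTER_CUBIC)[:,:,::-1])
snap("side","side12.png"); snap("scene","scene12.png")
a=cv2.imread("pics/side12.png")[225:325,310:410];b=cv2.imread("pics/scene12.png")[150:230,200:290]
cv2.imwrite("pics/ss12.png",np.hstack([cv2.resize(a,(400,400),interpolation=cv2.INTER_CUBIC),cv2.resize(b,(400,400),interpolation=cv2.INTER_CUBIC)]))
```

```text
23.85 [0.44096811 0.20228611 0.13700086] [-0.04932729  0.14566167  0.42569087] 0.025795027621856457
```

View pics/w12c.png

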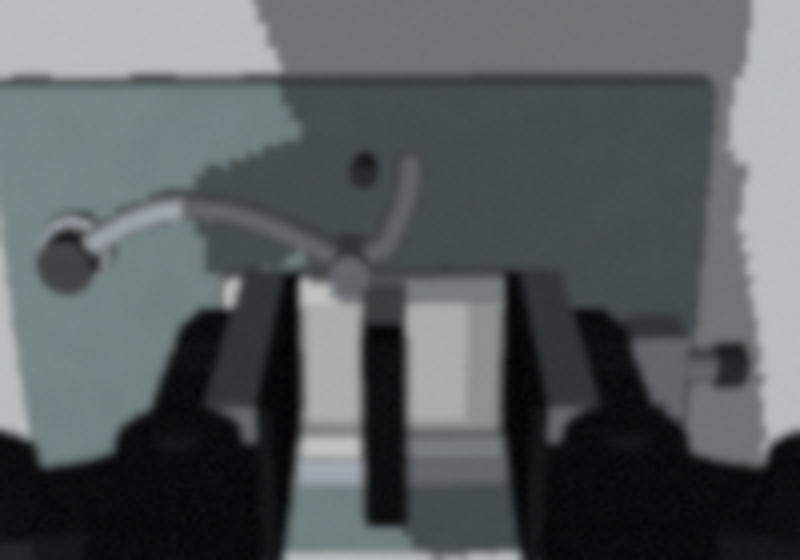

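View pics/ss12.png

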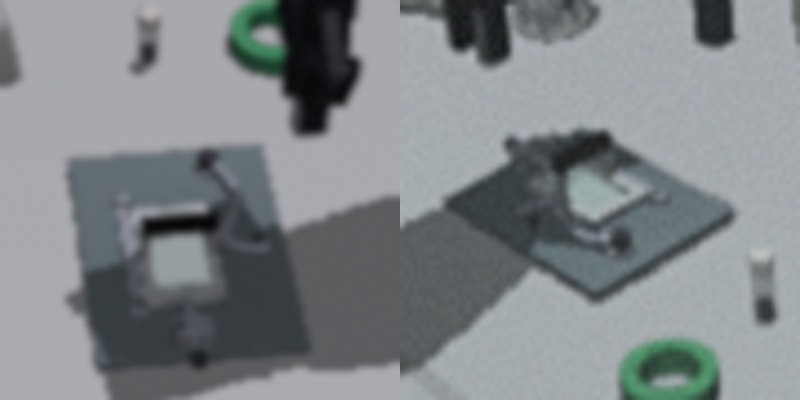

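The carrier lies on the plate against the bar, with the nose bearing on it. I open the jaws for one unobstructed look at the button.

>>> servo_tool(
  deltas=[
    [-1,[0,0,0],0],
    [-1,[0,0,0],0],
    [-1,[0,0,0],0],
    [-1,[0,0,0],0],
    [-1,[0,0,0],0],
    [-1,[0,0,0],0],
    [-1,[0,0,0],0],
    [-1,[0,0,0],0],
  ],
)

```text
time: 24.8
eef_pos: [0.4407, 0.2022, 0.1362]
ee_rot: [-1.185, -1.246, 1.246]
ft_force: [0.4, 0.8, 0.5]
grip_width: 0.0854
```

Run:
```python
from h import *
c,im=snap("wrist","w13.png")
cv2.imwrite("pics/w13c.png",cv2.resize(im[170:310,220:420],(800,560),interpolation=cv2.INTER_CUBIC)[:,:,::-1])
```

```text
(no output)
```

View pics/w13c.png

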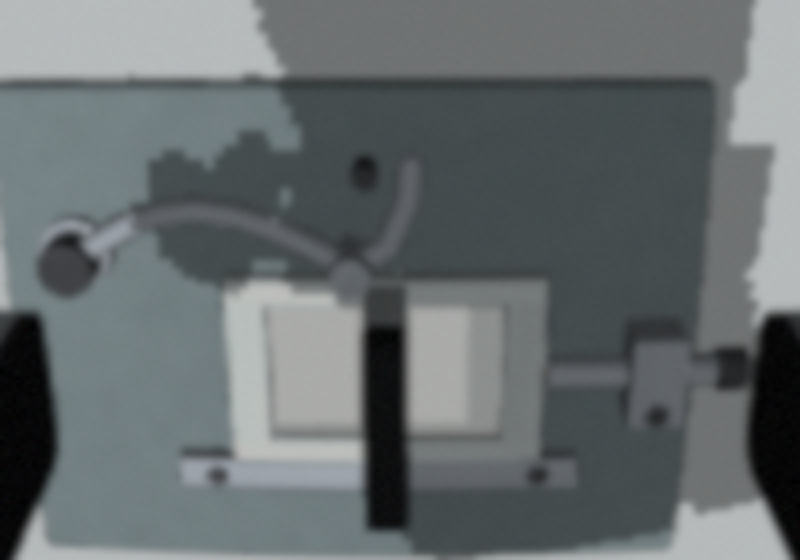

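The carrier is square against the fixed bar (row 458), its end is on the screw tip at (548,372) with no amber showing, and the nose is on its near edge at (350,278). I'm handing it in.

Run:
```python
from h import *
c,im=load("w13.png"); s=cv2.cvtColor(im,cv2.COLOR_BGR2HSV)[255:270,350:378]
print("amber px",int(((s[...,0]<25)&(s[...,1]>90)).sum()))
g=lambda x,y,z:onz(c,220+x/4,170+y/4,z)
a,b=g(223,283,.018),g(548,282,.018); print(a,b,np.degrees(np.arctan2(-(b-a)[0],(b-a)[1])))
env.job_done()
```

```text
amber px 0
[0.49009691 0.16234438 0.018     ] [0.48595326 0.23771318 0.018     ] 3.1468610440488494
the job is handed in; nothing more can be done
```

The slide carrier is clipped onto the stage, and I handed the job in at about 25 s of the 72 s allowed. No verdict is reported.

**What I did:** I gripped the silver carrier by its lifting bar and carried it to the stage. With its own edge I drew the sprung arm back about 13 mm (4.6 N felt). I then set it down on the plate, slid it onto the stop's solid tip and up to the fixed edge, and let go.

**Forces felt:** On the tool, about 10 N was the most pressing down on the plate. I read up to about 6 N along the stop, against the 8 N limit, and 7 N along the fixed edge. These are readings at the end of each move, so a brief higher peak in between would not show.

**Last checks:**
- **Button:** no amber from the stop's button is visible, so it looks pressed in flush.
- **Squareness:** the carrier's yaw reads 3.1° against 2.9° for the stage.
- **Position:** it lies against the fixed edge, the sprung arm's nose bears on it, and nothing shifted when the jaws opened.
- **Height:** I judged it flat from touching the plate, as two-view heights scattered by up to about 13 mm. They only agreed with the given sizes on average.
- **Surroundings:** the tape and vial looked untouched, but I did not measure the five bystanders again.

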